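# Flip the stock tags on the component board

### The job

Each component bin on the board has a hinged red-and-green tag standing in front of it. Push the tags over gently with a fingertip so that the tags of the full bins show their green face and the tag of the empty bin shows its red face, every tag leaning fully against its stop. Do not grip or lift anything, and leave the bins, screwdriver, tape measure and jar where they are.

Things in the scene. Friction and masses are not known exactly. Their poses are not given: they have to be found in the camera images.
- board: grey stock board, 250 (x) x 460 (y) x 12 mm, fixed to the table; origin at the centre of its underside. Its x axis points away from the robot, y to the robot's left (it may be turned up to 0.2 rad). On its near half stand three tag holders, 130 mm apart along its y; behind each, on the far half, stands the bin its tag is for. Flaps leaning towards each other leave 66 mm free between them
- tag_a (a joint): angle of hinged tag a, a flap red on one face and green on the other; its upper face is the one shown. 0: leans left (board +y), 40 degrees from upright, on its stop, showing red. 1.396: leans right (board -y), 40 degrees from upright, on its other stop, showing green. 0.698: upright. Swings freely with slight friction; gravity drops it to the side it leans to once about 15 degrees past upright
- hinge_a (a point): middle of the hinge line of tag a, 40 mm above the table; axes as the board's, hinge along x. The fixed black holder has a foot 78 x 26 x 8 mm and, 36 mm to either side along x, a cheek 6 mm thick, 16 mm wide, rising 6 mm above the hinge line. Between the cheeks a fingertip 6 mm or more above the hinge line meets only the flap
- edge_a (a point): middle of the free edge of tag a. The flap: stiff plastic, about 40 g, 60 mm along the hinge, 4 mm thick, 50 mm from hinge line to free edge. At rest the edge lies 32 mm to the side of and 38 mm above the hinge line
- tag_b (a joint): angle of hinged tag b, a flap red on one face and green on the other; its upper face is the one shown. 0: leans left (board +y), 40 degrees from upright, on its stop, showing red. 1.396: leans right (board -y), 40 degrees from upright, on its other stop, showing green. 0.698: upright. Swings freely with slight friction; gravity drops it to the side it leans to once about 15 degrees past upright
- hinge_b (a point): middle of the hinge line of tag b, 40 mm above the table; axes as the board's, hinge along x. The fixed black holder has a foot 78 x 26 x 8 mm and, 36 mm to either side along x, a cheek 6 mm thick, 16 mm wide, rising 6 mm above the hinge line. Between the cheeks a fingertip 6 mm or more above the hinge line meets only the flap
- edge_b (a point): middle of the free edge of tag b. The flap: stiff plastic, about 40 g, 60 mm along the hinge, 4 mm thick, 50 mm from hinge line to free edge. At rest the edge lies 32 mm to the side of and 38 mm above the hinge line
- tag_c (a joint): angle of hinged tag c, a flap red on one face and green on the other; its upper face is the one shown. 0: leans left (board +y), 40 degrees from upright, on its stop, showing red. 1.396: leans right (board -y), 40 degrees from upright, on its other stop, showing green. 0.698: upright. Swings freely with slight friction; gravity drops it to the side it leans to once about 15 degrees past upright
- hinge_c (a point): middle of the hinge line of tag c, 40 mm above the table; axes as the board's, hinge along x. The fixed black holder has a foot 78 x 26 x 8 mm and, 36 mm to either side along x, a cheek 6 mm thick, 16 mm wide, rising 6 mm above the hinge line. Between the cheeks a fingertip 6 mm or more above the hinge line meets only the flap
- edge_c (a point): middle of the free edge of tag c. The flap: stiff plastic, about 40 g, 60 mm along the hinge, 4 mm thick, 50 mm from hinge line to free edge. At rest the edge lies 32 mm to the side of and 38 mm above the hinge line
- bin_caps: a FULL bin, heaped to the rim with dark blue capacitors: moulded yellow open component bin, 100 (x) x 90 (y) x 45 mm high, 3 mm walls, loose on the board. Origin at the centre of its underside. The tag straight in front of it (125 mm towards the robot, along the board's -x axis) belongs to it. Leave it where it stands
- bin_coils: a FULL bin, heaped to the rim with copper coils: moulded yellow open component bin, 100 (x) x 90 (y) x 45 mm high, 3 mm walls, loose on the board. Origin at the centre of its underside. The tag straight in front of it (125 mm towards the robot, along the board's -x axis) belongs to it. Leave it where it stands
- bin_empty: the EMPTY bin, its bare floor showing: moulded yellow open component bin, 100 (x) x 90 (y) x 45 mm high, 3 mm walls, loose on the board. Origin at the centre of its underside. The tag straight in front of it (125 mm towards the robot, along the board's -x axis) belongs to it. Leave it where it stands
- screwdriver: blue-handled screwdriver, 170 mm long, lying on the table to the left of the board; bystander, leave alone
- tape: yellow and black tape measure, 62 x 34 x 58 mm high, on the table to the right of the board; bystander, leave alone
- flux: small amber jar with a black cap, 42 mm across, 75 mm high, on the table to the right of the board; bystander, leave alone

How it is judged (in metres and radians):
At the end, for the whole second after the job is handed in: The tags in front of the two full bins lean right showing green (joint above 1.3 rad), the tag in front of the empty bin leans left showing red (below 0.1 rad), all at rest (under 0.2 rad/s) ((((horizontal distance between hinge_a and bin_caps below 0.155 m or horizontal distance between hinge_a and bin_coils below 0.155 m) and value of joint tag_a above 1.3 rad) or (horizontal distance between hinge_a and bin_empty below 0.155 m and value of joint tag_a below 0.1 rad)) and velocity of joint tag_a between -0.2 and 0.2 rad/s and (((horizontal distance between hinge_b and bin_caps below 0.155 m or horizontal distance between hinge_b and bin_coils below 0.155 m) and value of joint tag_b above 1.3 rad) or (horizontal distance between hinge_b and bin_empty below 0.155 m and value of joint tag_b below 0.1 rad)) and velocity of joint tag_b between -0.2 and 0.2 rad/s and (((horizontal distance between hinge_c and bin_caps below 0.155 m or horizontal distance between hinge_c and bin_coils below 0.155 m) and value of joint tag_c above 1.3 rad) or (horizontal distance between hinge_c and bin_empty below 0.155 m and value of joint tag_c below 0.1 rad)) and velocity of joint tag_c between -0.2 and 0.2 rad/s); the robot touches nothing.
It fails at once if a bin was lifted, tipped or pushed more than 25 mm away (distance of any of bin_caps, bin_coils, bin_empty from where it was at the start of the episode above 0.025 m or angle between any of bin_caps, bin_coils, bin_empty's own z axis and vertical above 0.3 rad).
It fails at once if the screwdriver, tape measure or jar was lifted, knocked over or moved more than 25 mm (distance of any of screwdriver, tape, flux from where it was at the start of the episode above 0.025 m or angle between any of tape, flux's own z axis and vertical above 0.3 rad).
It fails at once if a tag was pushed with more than 20 N (contact force between any of tag_a, tag_b, tag_c and the arm above 20 N or contact force between any of tag_a, tag_b, tag_c and the fingers above 20 N).
It also fails if it takes over 67 s, if anything falls off the work surface, if the arm or the gripper's body presses on something with over 40 N, if the wrist force passes 120 N, or if a joint passes its speed limit or range.

### The arm

A 6-joint arm with a two-finger parallel gripper is mounted at the origin on the work surface. World frame = base frame: x ahead of the robot, y to its left, z up, the work surface at z = 0. Lengths are in mm, angles in rad, forces in N, time in s.
With the tool pointing down it reaches from about 275 to 750 mm from the base axis. Payload 10.2 kg.
Tool frame: the origin (TCP) lies between the finger pads; the fingertips stand ctrl.tips_ahead ahead of it and the grasp point (between the pads) lies 8 mm behind it (ctrl.tips_ahead is the distance from the TCP to the fingertips, in mm); z points along the fingers, y is the direction in which the jaws open and shut (so a half turn about z gives the same grasp; the last joint's range is limited). The gripper opens to 85 mm and grips with 20 to 120 N. Pads are 22 mm wide; open, the fingers measure 114 mm over their backs; the gripper's body (76 mm by 85 mm) begins 54 mm behind the grasp point. The pads swing forward as they close: fully open they stand 13 mm farther back than shut.
Start: joints at [-1.434, 0.313, 1.498, -0, 1.331, -0.223], TCP at [184.833, -491.394, 242.294] pointing down, gripper open.
Joint ranges: [-2.94, 2.94], [-0.97, 2.17], [0.19, 2.56], [-1.23, 4.37], [0.02, 3.11], [-2.88, 2.88]. Speed limits (rad/s): [2.39, 2.39, 3.01, 3.14, 3.14, 3.14].

### API

Orientations are given as a unit quaternion [w, x, y, z].
In Python, from rig import ctrl gives the robot as it stands. The module is installed in compiled form; this text tells all that it offers.
- The arm moves only by the tool move_arm, never from a script. Its argument "motion" is a list of rows, each an object with "offset": the shift along the tool's x, y, z in m, a list of three; "angular": the turn, a rotation vector about the tool's x, y, z in degrees, a list of three; "jaw": the finger opening in m, from 0 to 0.0854. In form: [{"offset": [tx, ty, tz], "angular": [ax, ay, az], "jaw": jaw}, ...]. A call has 1 to 5 rows; each row is the pose to reach, as a shift and turn from the pose commanded when the call began, along the tool's axes at that moment; what a row does not reach only later rows make up. A row lasts 1/8 s, in which the tool goes at most 62.5 mm and 10.7 degrees, less where a joint would pass 70% of its speed; a pose out of reach is approached as far as the arm can. A call with a gripper value outside its range is refused whole. The fingers move at their own pace and stop on an object; "squeeze" is the grip in N (left out, the last holds). Time passes only in rows, so rows that repeat a pose let the fingers close. It gives the time, the measured TCP pose, the force and the opening at its end, in the units of the state.
- ctrl.sense(): the state, without advancing time (a new reading comes with each control period).
- ctrl.capture(name): name is "side" or "top"; returns a dict with "img" (384x512x3 uint8, red, green, blue), "intrinsics" (3x3 intrinsics, pixels), "k1" (the pictures are not rectified: a ray, as slopes to the right and down, at radius r is drawn at 1 + k1 r^2 times it, then the intrinsics apply), "rvec" (rotation vector, rad) and "tvec" (3), from world to camera coordinates, as OpenCV has them. Camera axes: x right, y down, z forward; pixel columns grow to the right and rows downward; lengths in mm; the calibration is good to about 2 mm. A picture is of the moment at which its call begins. There is no depth.
- ctrl.finish_job(): hands the job in, once; it reports no verdict.
The state is a dict: "time_s": time; "joints": joint angles; "dq": joint speeds; "tau": joint torques, N m; "eef_pos": TCP position; "ee_rot": TCP orientation; "force": force on the tool from outside, world axes, zero at the start; "wrist_torque": the same for the moment, N m; "grip_width": opening from 0.0 (shut) to 1.0 (fully open).
Only numpy, scipy, OpenCV 4.12 (cv2) and the standard library are available. Lean on these libraries where they do the work, as an engineer would, in place of code of your own. Each camera call takes 0.05 s, during which the arm holds its last target. There are 200 camera calls.

## Working session

There is one attempt and no reset: what is moved stays moved. The work goes in short steps, Python scripts to look and compute and a tool call to move; the robot and the scene stay as the last step left them, time stands still between calls to the robot, and variables do not carry over. Pictures are saved under pics/ and viewed, about 8 in all and at most 12, crops included, and the job is handed in when it is done.

Besides the shell and the picture viewer there is one more tool, called after "Request:" as name([rows], argument=value, ...), one row to a line, values as JSON. move_arm: Moves the arm, as the interface text tells. Its arguments: {"type":"object","properties":{"motion":{"type":"array","items":{"type":"object","properties":{"offset":{"type":"array","items":{"type":"number"}},"angular":{"type":"array","items":{"type":"number"}},"jaw":{"type":"number"}}}},"squeeze":{"type":"number"}},"required":["motion"]}

```bash
mkdir -p pics
python3 - <<'E'
from rig import ctrl
import cv2
print(ctrl.tips_ahead); print(ctrl.sense())
for n in("top","side"):
    c=ctrl.capture(n); cv2.imwrite(f"pics/{n}0.png",c["img"][:,:,::-1]); print(n,c["intrinsics"],c["k1"],c["rvec"],c["tvec"])
E
```

```text
11.0
{'time_s': 0.0, 'joints': array([-1.43440848e+00,  3.13476451e-01,  1.49844873e+00, -6.26863213e-06,
        1.33098570e+00, -2.23416461e-01]), 'dq': array([-0.00089424,  0.00059383,  0.00062742,  0.0015872 ,  0.00215059,
        0.0016412 ]), 'tau': array([-2.26519842e-04, -4.12260711e+01, -2.59742045e+01, -1.76653671e-04,
        4.09892833e-03,  2.85000823e-05]), 'eef_pos': array([ 184.79299637, -491.14274334,  241.71714362]), 'ee_rot': array([-6.58620978e-04,  9.83860858e-01,  1.78934003e-01,  2.56305240e-05]), 'force': array([-1.1093429 , -0.48952714,  0.07435835]), 'wrist_torque': array([ 0.05390259, -0.01509075, -0.00530936]), 'grip_width': 0.9991340701360146}
top [[409.74921292   0.         254.64345225]
 [  0.         409.74921292 194.64268191]
 [  0.           0.           1.        ]] -0.13678645419356644 [ 2.13509712 -2.10782502  0.22355028] [   8.7926663   580.90237309 1046.90555766]
side [[386.70741492   0.         259.99495836]
 [  0.         386.70741492 190.04235692]
 [  0.           0.           1.        ]] -0.013196725473116738 [ 2.21892882 -0.2311764   0.09739583] [-540.86760482  148.46878078  893.51452186]
```

View pics/top0.png

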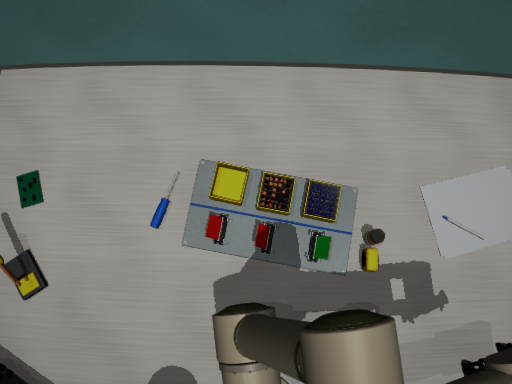

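View pics/side0.png

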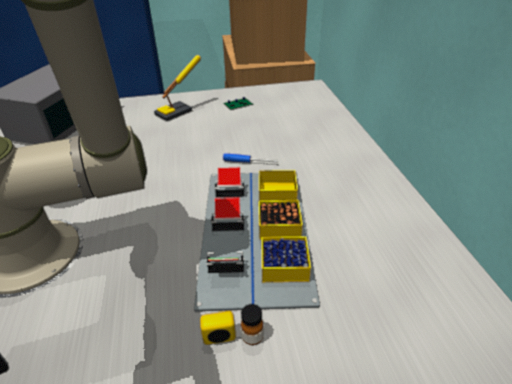

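Top view: the empty bin is on the left (229,183), coils in the middle (275,193) and caps on the right (321,200). The tags below them are red at (216,228), red at (264,237) and green at (320,247). It looks like only the middle tag needs flipping, so I'll measure it and check the other two.

```bash
cat > h.py <<'E'
import numpy as np, cv2
from rig import ctrl
def ray(c,px,z):
    k=c["k1"];K=np.array(c["intrinsics"])
    u=cv2.undistortPoints(np.float64(px).reshape(-1,1,2),K,np.array([k,0,0,0,0.]))[:,0]
    R=cv2.Rodrigues(np.float64(c["rvec"]))[0];o=-R.T@np.float64(c["tvec"])
    d=np.c_[u,np.ones(len(u))]@R
    return o+d*((z-o[2])/d[:,2])[:,None]
def proj(c,P):
    return cv2.projectPoints(np.float64(P).reshape(-1,1,3),np.float64(c["rvec"]),np.float64(c["tvec"]),np.array(c["intrinsics"]),np.array([c["k1"],0,0,0,0.]))[0][:,0]
def blobs(m,lo=60,roi=(175,365,150,280)):
    q=np.zeros_like(m);a,b,t,d=roi;q[t:d,a:b]=m[t:d,a:b]
    return [x for x in cv2.findContours(q,cv2.RETR_EXTERNAL,cv2.CHAIN_APPROX_NONE)[0] if cv2.contourArea(x)>lo]
def hsv(c): return cv2.cvtColor(c["img"],cv2.COLOR_RGB2HSV)
def red(h): return cv2.inRange(h,(0,180,60),(6,255,255))|cv2.inRange(h,(174,180,60),(180,255,255))
def green(h): return cv2.inRange(h,(50,150,40),(75,255,255))
E
python3 - <<'E'
from h import *
np.set_printoptions(precision=1,suppress=True)
c=ctrl.capture("top");h=hsv(c)
ye=cv2.morphologyEx(cv2.inRange(h,(24,120,60),(34,255,255)),cv2.MORPH_CLOSE,np.ones((3,3)))
B=[]
for x in blobs(ye,300):
    P=ray(c,x,57.)[:,:2].astype(np.float32);r=cv2.minAreaRect(P);B.append(r[0]);print("bin",r)
B=np.array(sorted(B,key=lambda p:-p[1]))
w=cv2.fitLine(np.float32(B),cv2.DIST_L2,0,0,0,0).ravel()[:2]; w*=np.sign(w[1]); bx=np.array([w[1],-w[0]])
# blue line direction
bl=blobs(cv2.inRange(h,(105,120,80),(118,255,255)),30)
for x in bl:
    P=ray(c,x,12.)[:,:2].astype(np.float32);r=cv2.minAreaRect(P)
    if max(r[1])>120: print("line",r)
print("board y",w,"x",bx,"yaw",np.arctan2(bx[1],bx[0]));print("hinge guess",B-125*bx)
for n,m in(("red",red(h)),("green",green(h))):
    for x in blobs(m,40):
        for z in(40,59,78):
            P=ray(c,x,z)[:,:2];u=P@bx;v=P@w
            ext=[np.percentile(u,2),np.percentile(u,98),np.percentile(v,2),np.percentile(v,98)]
            print(n,z,P.mean(0),"u/v extents",np.array(ext))
print("hinge guess uv",(B-125*bx)@np.c_[bx,w])
E
```

```text
bin ((567.0617065429688, -164.41085815429688), (94.31571960449219, 107.06082153320312), 79.12316131591797)
bin ((586.034423828125, -40.70909118652344), (89.8752212524414, 106.93399810791016), 79.47454833984375)
bin ((611.9672241210938, 87.22305297851562), (92.3450698852539, 107.015869140625), 78.23408508300781)
line ((523.2919921875, -30.287109375), (455.6649475097656, 6.1188812255859375), 80.07882690429688)
board y [0.2 1. ] x [ 1.  -0.2] yaw -0.17676444
hinge guess [[ 488.9  109.2]
 [ 463.   -18.7]
 [ 444.  -142.4]]
red 40 [470.9  -4.2] u/v extents [434.7 496.   63.3  94.1]
red 59 [469.   -3.7] u/v extents [433.3 493.5  63.8  94. ]
red 78 [467.2  -3.1] u/v extents [431.9 491.   64.2  94. ]
red 40 [494.6 126.5] u/v extents [434.  496.6 194.2 228.4]
red 59 [492.4 124.8] u/v extents [432.6 494.1 192.4 226. ]
red 78 [490.1 123.1] u/v extents [431.1 491.6 190.6 223.6]
green 40 [ 444.3 -167. ] u/v extents [ 436.3  496.3 -104.   -68.4]
green 59 [ 442.9 -163.6] u/v extents [ 434.8  493.8 -100.7  -65.7]
green 78 [ 441.4 -160.3] u/v extents [433.4 491.3 -97.3 -62.9]
hinge guess uv [[462.1 193.5]
 [459.1  63. ]
 [462.1 -62.1]]
```

Tags a and c are already correct: empty shows red on its left stop, caps shows green on its right stop. The middle hinge is at about (467,-20). The plan is to shut the gripper, come down left of the middle flap and sweep slowly to the right.

Request:
move_arm([
  {"offset": [0.046,-0.04,0],"angular": [0,0,6],"jaw": 0},
  {"offset": [0.092,-0.08,0],"angular": [0,0,12],"jaw": 0},
  {"offset": [0.138,-0.119,0],"angular": [0,0,18],"jaw": 0},
  {"offset": [0.185,-0.158,0],"angular": [0,0,24],"jaw": 0},
  {"offset": [0.231,-0.198,0],"angular": [0,0,30.7],"jaw": 0},
])

```text
time_s: 0.78
eef_pos: [331.9, -222.9, 242.3]
ee_rot: [0.0, 0.996, -0.09, 0.0]
force: [0.6, 0.4, 0.2]
grip_width: 0.003
```

Request:
move_arm([
  {"offset": [0.019,-0.057,0],"angular": [0,0,0],"jaw": 0},
  {"offset": [0.038,-0.115,0],"angular": [0,0,0],"jaw": 0},
  {"offset": [0.058,-0.172,0],"angular": [0,0,0],"jaw": 0},
  {"offset": [0.077,-0.23,0],"angular": [0,0,0],"jaw": 0},
  {"offset": [0.096,-0.287,0],"angular": [0,0,0],"jaw": 0},
])

```text
time_s: 1.4
eef_pos: [476.7, 43.1, 242.3]
ee_rot: [0.0, 0.996, -0.088, 0.0]
force: [0.8, -0.5, -0.6]
grip_width: -0.001
```

Request:
move_arm([
  {"offset": [0,0,0.04],"angular": [0,0,0],"jaw": 0},
  {"offset": [0,0,0.08],"angular": [0,0,0],"jaw": 0},
  {"offset": [0,0,0.11],"angular": [0,0,0],"jaw": 0},
  {"offset": [0,0,0.11],"angular": [0,0,0],"jaw": 0},
])

```text
time_s: 1.9
eef_pos: [475.0, 41.2, 130.8]
ee_rot: [-0.0, 0.996, -0.088, -0.002]
force: [-0.4, 0.2, -0.0]
grip_width: -0.002
```

Run:
```python
from h import *
s=ctrl.sense();p=s["eef_pos"];a=-.175
print(p,s["ee_rot"],s["force"],"u,v",p[0]*np.cos(a)+p[1]*np.sin(a),-p[0]*np.sin(a)+p[1]*np.cos(a))
for n,(x,y,w,hh,f) in {"side":(150,80,200,200,3),"top":(170,140,200,150,4)}.items():
    c=ctrl.capture(n);i=cv2.resize(c["img"][y:y+hh,x:x+w],None,fx=f,fy=f)
    cv2.imwrite(f"pics/{n}1.png",i[:,:,::-1])
```

```text
[475.03564764  41.1973629  130.81335951] [-1.61961244e-04  9.96126310e-01 -8.79068867e-02 -2.17413289e-03] [-0.40725709  0.24945506 -0.01185362] u,v 460.6074130322703 123.27570848470016
```

View pics/side1.png

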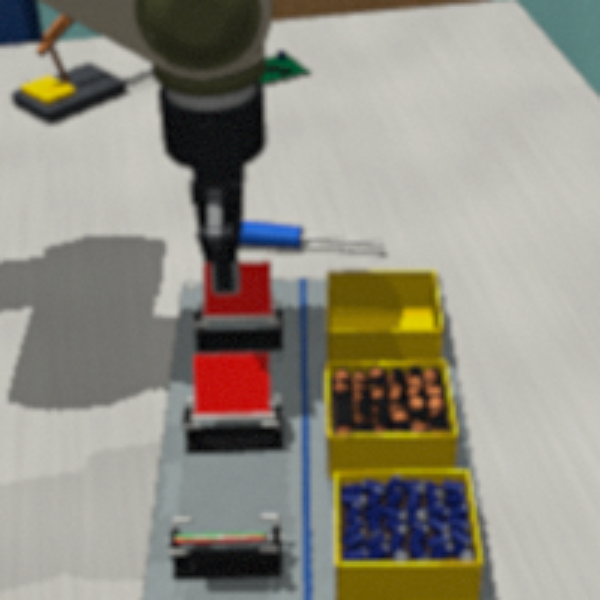

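View pics/top1.png

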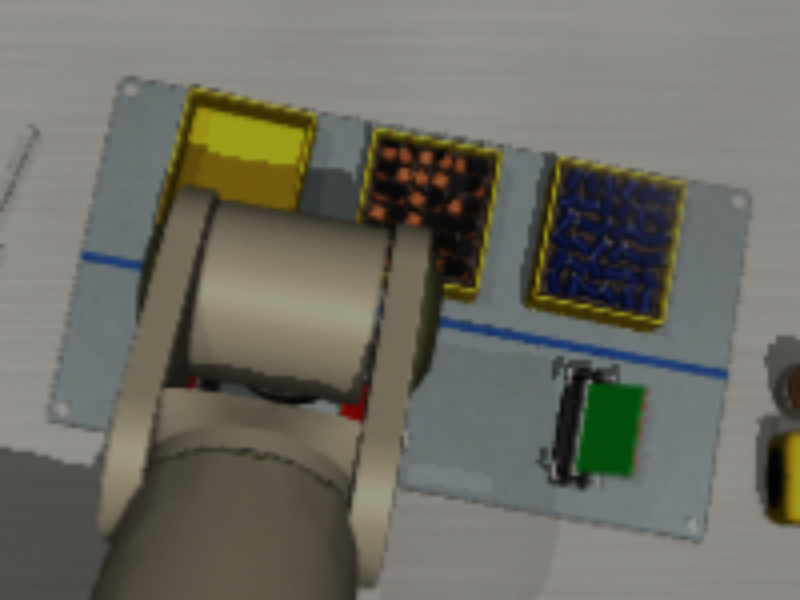

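Side view: the shut fingertip at crop (222,290) is between the left and middle tags, in line with the middle of the flaps. Top view: the green tag is on its stop. Next I'll lower the tip to about z=60.

Request:
move_arm([
  {"offset": [0.002,0,0.02],"angular": [0,0,0],"jaw": 0},
  {"offset": [0.002,0,0.04],"angular": [0,0,0],"jaw": 0},
  {"offset": [0.002,0,0.06],"angular": [0,0,0],"jaw": 0},
  {"offset": [0.002,0,0.06],"angular": [0,0,0],"jaw": 0},
])

```text
time_s: 2.5
eef_pos: [478.2, 40.6, 72.7]
ee_rot: [-0.0, 0.996, -0.088, -0.0]
force: [0.1, -0.4, 1.1]
grip_width: 0.003
```

Request:
move_arm([
  {"offset": [0,0.006,0],"angular": [0,0,0],"jaw": 0},
  {"offset": [0,0.012,0],"angular": [0,0,0],"jaw": 0},
  {"offset": [0,0.018,0],"angular": [0,0,0],"jaw": 0},
  {"offset": [0,0.024,0],"angular": [0,0,0],"jaw": 0},
  {"offset": [0,0.03,0],"angular": [0,0,0],"jaw": 0},
])

```text
time_s: 3.12
eef_pos: [472.8, 10.6, 72.4]
ee_rot: [0.0, 0.996, -0.088, 0.0]
force: [0.9, -0.3, 1.5]
grip_width: -0.0
```

Request:
move_arm([
  {"offset": [0,0.005,0],"angular": [0,0,0],"jaw": 0},
  {"offset": [0,0.01,0],"angular": [0,0,0],"jaw": 0},
  {"offset": [0,0.015,0],"angular": [0,0,0],"jaw": 0},
  {"offset": [0,0.02,0],"angular": [0,0,0],"jaw": 0},
  {"offset": [0,0.025,0],"angular": [0,0,0],"jaw": 0},
])

```text
time_s: 3.75
eef_pos: [468.4, -13.8, 72.3]
ee_rot: [-0.0, 0.996, -0.088, -0.0]
force: [0.1, -0.9, 0.7]
grip_width: 0.003
```

Run:
```python
from h import *
c=ctrl.capture("side");i=cv2.resize(c["img"][130:290,170:350],None,fx=3,fy=3)
cv2.imwrite("pics/side2.png",i[:,:,::-1]); print(ctrl.sense()["force"])
```

```text
[ 0.4564354  -0.65352596  0.12010115]
```

View pics/side2.png

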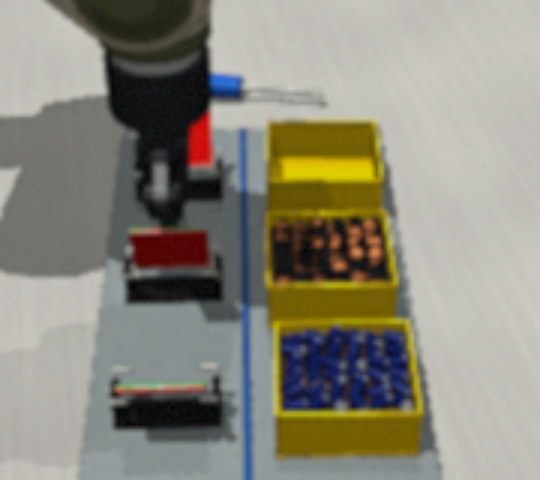

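The middle flap (crop (170,248)) is near upright. I'll continue in small steps and watch the force.

Request:
move_arm([
  {"offset": [0,0.002,0],"angular": [0,0,0],"jaw": 0},
  {"offset": [0,0.004,0],"angular": [0,0,0],"jaw": 0},
  {"offset": [0,0.005,0],"angular": [0,0,0],"jaw": 0},
  {"offset": [0,0.005,0],"angular": [0,0,0],"jaw": 0},
])

```text
time_s: 4.3
eef_pos: [467.6, -18.4, 72.3]
ee_rot: [-0.0, 0.996, -0.088, 0.0]
force: [0.6, -0.0, 0.6]
grip_width: 0.001
```

Run:
```python
from h import *
c=ctrl.capture("side");print("red blobs",[(cv2.boundingRect(b),cv2.contourArea(b)) for b in blobs(red(hsv(c)),10,(195,260,160,275))])
c=ctrl.capture("top");print("green",[(cv2.boundingRect(b),cv2.contourArea(b)) for b in blobs(green(hsv(c)),10)]); print(ctrl.sense()["force"])
```

```text
red blobs [((232, 168, 8, 16), 80.5)]
green [((314, 236, 17, 23), 259.0)]
[-0.59697746  0.4480208  -0.77340391]
```

Run:
```python
from h import *
c=ctrl.capture("side");i=cv2.resize(c["img"][180:280,190:310],None,fx=5,fy=5)
cv2.imwrite("pics/side3.png",i[:,:,::-1])
```

```text
(no output)
```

View pics/side3.png

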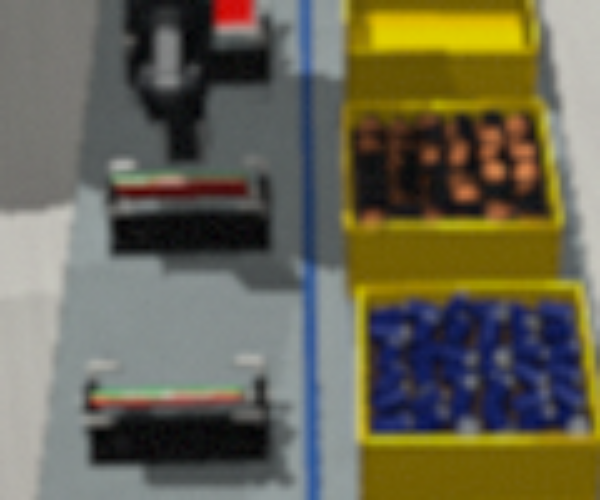

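The middle flap now shows its green edge on the near side (crop (180,183)), so it has fallen to the right. Next I'll back off, lift, and clear the view.

Request:
move_arm([
  {"offset": [0,-0.015,0],"angular": [0,0,0],"jaw": 0},
  {"offset": [0,-0.03,0],"angular": [0,0,0],"jaw": 0},
  {"offset": [0,-0.045,0],"angular": [0,0,0],"jaw": 0},
  {"offset": [0,-0.045,-0.06],"angular": [0,0,0],"jaw": 0},
  {"offset": [0,-0.045,-0.12],"angular": [0,0,0],"jaw": 0},
])

```text
time_s: 5.08
eef_pos: [475.1, 27.0, 193.7]
ee_rot: [-0.0, 0.996, -0.087, -0.001]
force: [0.3, 0.3, -0.5]
grip_width: -0.001
```

Request:
move_arm([
  {"offset": [0,0,-0.05],"angular": [0,0,0],"jaw": 0},
  {"offset": [0,0.06,-0.05],"angular": [0,0,0],"jaw": 0},
  {"offset": [-0.01,0.12,-0.05],"angular": [0,0,0],"jaw": 0},
  {"offset": [-0.03,0.175,-0.05],"angular": [0,0,0],"jaw": 0},
  {"offset": [-0.05,0.23,-0.05],"angular": [0,0,0],"jaw": 0},
])

```text
time_s: 5.7
eef_pos: [385.3, -192.6, 242.4]
ee_rot: [0.0, 0.996, -0.087, 0.0]
force: [0.9, -0.5, -0.7]
grip_width: -0.001
```

Request:
move_arm([
  {"offset": [-0.02,0.055,0],"angular": [0,0,0],"jaw": 0},
  {"offset": [-0.04,0.11,0],"angular": [0,0,0],"jaw": 0},
  {"offset": [-0.06,0.165,0],"angular": [0,0,0],"jaw": 0},
  {"offset": [-0.08,0.22,0],"angular": [0,0,0],"jaw": 0},
  {"offset": [-0.08,0.22,0],"angular": [0,0,0],"jaw": 0},
])

```text
time_s: 6.32
eef_pos: [267.5, -396.4, 241.9]
ee_rot: [-0.0, 0.996, -0.09, -0.0]
force: [-0.4, 1.2, -0.2]
grip_width: -0.001
```

Run:
```python
from h import *
np.set_printoptions(precision=1,suppress=True)
c=ctrl.capture("top");h=hsv(c);a=-.175;bx=np.array([np.cos(a),np.sin(a)]);w=np.array([-bx[1],bx[0]])
for n,m in(("red",red(h)),("green",green(h))):
    for x in blobs(m,40):
        P=ray(c,x,59)[:,:2];print(n,np.percentile(P@bx,[2,98]),np.percentile(P@w,[2,98]))
ye=cv2.morphologyEx(cv2.inRange(h,(24,120,60),(34,255,255)),cv2.MORPH_CLOSE,np.ones((3,3)))
for x in blobs(ye,300): print(cv2.minAreaRect(ray(c,x,57.)[:,:2].astype(np.float32))[0])
i=cv2.resize(c["img"][140:290,140:400],None,fx=3,fy=3);cv2.imwrite("pics/top4.png",i[:,:,::-1]);s=ctrl.sense();print(s["time_s"],s["eef_pos"],s["dq"].round(3))
```

```text
red [433.5 494.4] [191.6 225.2]
green [434.1 493.7] [-101.5  -66.5]
green [433.8 494.2] [29.8 61.5]
(567.0617065429688, -164.41085815429688)
(586.0003662109375, -40.50169372558594)
(611.9672241210938, 87.22305297851562)
6.375 [ 268.5 -394.8  241.9] [ 0. -0.  0.  0.  0.  0.]
```

View pics/top4.png

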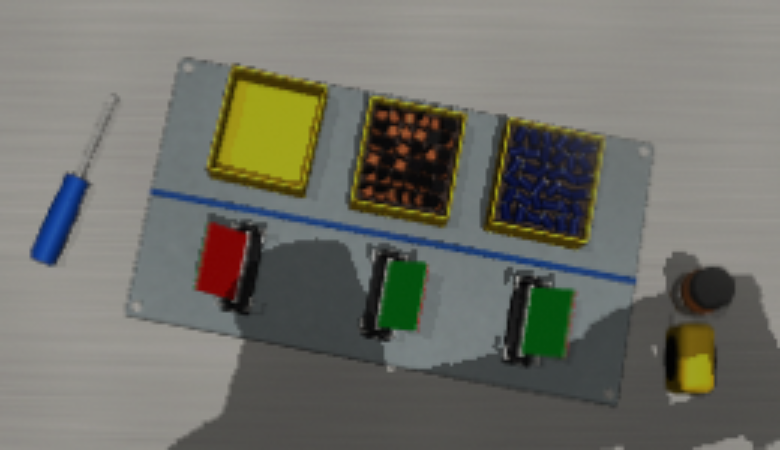

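The top view shows the left tag red at crop (222,260), the middle green at (404,296) and the right green at (549,322). All three lean at their stops, the bins haven't moved, and the arm is clear.

```bash
python3 -c "
from rig import ctrl
print(ctrl.finish_job())"
```

```text
the job is handed in; nothing more can be done
None
```

The job is done and handed in at about 6.4 s of robot time. Only the middle tag, in front of the coil bin, needed changing. I pushed it slowly from left to right with the shut fingertips until it fell onto its right stop. The left tag (empty bin, red) and the right tag (capacitor bin, green) were already correct, so I left them alone.

**Last checks:**
- **Tags:** the top picture shows red, green, green in front of the empty, coil and capacitor bins. The green middle face measured about 32 mm wide from above, which fits a flap leaning fully on its stop.
- **Force:** the readings I took, at the end of each move, stayed within about 2 N; contact force during the push was not read separately.
- **Bins and bystanders:** bin positions matched their starting values to within 0.3 mm. I checked the screwdriver, tape measure and jar only by eye, and they looked undisturbed.
- **Arm:** it was standing clear of everything and still at hand-in.

No checks failed. The one loose match was the right-hand hinge, which measured about 127 mm from the middle one instead of the 130 mm given, which is about what the camera calibration allows.

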